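Hold a dressing stone in the guard window of a felt wheel

TASK

The felt wheel on the small dressing stand is to be dressed. Clear away the wooden chock that blocks the window in the stand's yellow guard plate and leave it standing upright on the bench at least 12 cm from the window; then take the grey dressing stone, lay it level and straight through the window and finish while holding it there in the gripper, free of the window's edges, its nose about 2 cm short of the felt wheel. Do not touch the felt wheel with the stone, and leave the other things on the bench where they are.

Things in the scene. Friction and masses are not known exactly. Their poses are not given: they have to be found in the camera images.
- window (a point): Centre of the window in the yellow upright guard plate, on the plate's outer face (toward the robot), 50 mm above the bench. x is level and points straight through the window to the felt wheel, y to the left along the plate, z up. Window 52 mm wide (y), 28 mm high (z), 36 to 64 mm above the bench; plate 6 mm thick (x 0 to 6 mm), 140 mm wide, top edge 95 mm above the bench.
- dressing_stand: The whole stand (green base, yellow guard plate, felt wheel, grey motor), fixed to the bench, 150 mm wide (y), 120 mm deep (x), 95 mm high. Origin on the bench straight below the window point, same axes; the stand reaches from the plate at x = 0 back to x = 120 mm.
- felt_wheel: Cream felt wheel, 60 mm diameter, 25 mm wide, fixed on a level spindle that runs along the stand's y, 50 mm above the bench, behind the window; its rim nearest the window is 56 mm behind the window point along that point's x. Origin at the centre of its left face; z is the spindle axis.
- stone_center (a point): Centre of the loose grey dressing stone, a plain rectangular block 48 mm (its x) by 150 mm (its y, the long axis) by 24 mm (its z), about 0.3 kg; it lies flat on the bench left or right of the stand. Either end may be the nose.
- chock_center (a point): Centre (half-way up) of the loose wooden chock that stands in front of the window, 64 mm (its x) by 32 mm (its y) by 55 mm high, about 0.09 kg; the top is notched, with two raised ends 6 mm higher than the middle.
- tile_center (a point): Centre of a grey granite sample tile 56 x 56 x 10 mm lying flat on the bench, on the other side of the stand from the stone; leave it alone.
- wedge_center (a point): Centre of a beech wedge 30 x 75 x 22 mm lying right of the stand; leave it alone.
- marker_center (a point): Centre of a black marker pen 17 mm thick, 128 mm long (its y), lying at the right end of the bench; leave it alone.
- parts_box: Grey steel parts box, 134 (x) x 170 (y) x 62 mm high, fixed at the back left; origin at the centre of its underside.
- parts_tray: Blue parts tray, 106 (x) x 157 (y) x 36 mm high, fixed at the back right; origin at the centre of its underside.

How it is judged:
By the outcome, as a careful person would: the job done as asked, in the order asked, and still so for the second after the job is handed in, while the arm keeps its last pose, push and grip.
It also fails if it takes over 69 s, if anything falls off the work surface, if the arm or the gripper's body presses on something with over 40 N, if the wrist force passes 120 N, or if a joint passes its speed limit or range.

ROBOT

A 7-joint arm with a two-finger parallel gripper is mounted at the origin on the work surface; the furniture and walls round the work are solid. World frame = base frame: x ahead of the robot, y to its left, z up, the work surface at z = 0. Lengths are in m, angles in rad, forces in N, time in s.
With the tool pointing down it reaches from about 0.4 to 0.9 m from the base axis. Payload 5.5 kg.
Tool frame: the origin (TCP) lies on the mounting face of the last link; the fingertips stand robot.tip_extent ahead of it and the grasp point (between the pads) lies 159 mm ahead of it (robot.tip_extent is the distance from the TCP to the fingertips, in m); z points along the fingers, y is the line along which they close (so a half turn about z gives the same grasp; the last joint's range is limited). The gripper opens to 92 mm and grips with 3 to 60 N. Pads are 19 mm wide; open, the fingers measure 130 mm over their backs; the gripper's body (75 mm by 190 mm) begins 47 mm behind the grasp point.
Start: joints at [1.374, 0.501, -0.427, 1.55, 0.221, 1.138, -0.21], TCP at [0.288, -0.582, 0.405] pointing down, gripper open.
Joint ranges: [-2.88, 2.88], [-0.31, 2.03], [-1.54, 1.56], [0.2, 2.42], [-1.41, 4.55], [0.19, 2.02], [-2.57, 2.57]. Speed limits (rad/s): [2.57, 2.57, 3.14, 3.14, 3.14, 3.14, 3.14].

INTERFACE

Orientations are given as [roll, pitch, yaw] about the fixed x, y, z axes, in that order (R = Rz(yaw) Ry(pitch) Rx(roll)).
In Python, from bench import robot, vision gives the robot as it stands. The module is installed in compiled form; this text tells all that it offers. Calls block until the motion is done:
- robot.move_to(position, orientation): joint-space move of the TCP to a pose.
- robot.servo_line(position, rate=0.15, orientation=None, f_stop=None): straight line of the TCP; orientation=None keeps the orientation; rate is the mean speed in m/s. With f_stop (N) it stops when the force on the tool has changed by that much, and returns True; else False.
- robot.move_j(angles): joint-space move.
- robot.move_gripper(opening, grasp_force=None): opening from 0.0 (shut) to 1.0 (fully open); grasp_force is the grip in N (None keeps the last); returns when the fingers have stopped.
- robot.dwell(seconds).
- robot.ik(position, orientation): joint angles nearest the present ones, or None.
- vision.camera(name): name is "scene" or "side" or "wrist"; returns the picture (400x640x3 uint8, red, green, blue); there is no depth.
- vision.camera_params(name): a dict with "fov_y" (degrees; the focal length in pixels is half the picture's height over the tangent of half this angle, whatever the lens; pixels are square), "cx", "cy" (the principal point, pixels), "dist_coeffs" ([k1, k2, p1, p2, k3] as OpenCV has them; the pictures are not rectified), "position" and "rotation" of the camera in the world. Camera axes: x right, y up, looking along -z (the intrinsics and any distortion apply to the point x, -y, -z); pixel columns grow to the right and rows downward; lengths in m; the calibration is good to about 2 mm. A picture is of the moment at which its call begins: read the wrist's pose just before it. camera_params takes no time and is no camera call; for the wrist camera it gives the pose at the moment of the call.
A pose or a line that the arm cannot do raises robot.IKError and nothing moves.
- robot.hand_in(): hands the job in; it is judged then, once.
Readings, each from a call of its own:
- robot.current_clock(): time.
- robot.current_qpos(): joint angles.
- robot.current_joint_vel(): joint speeds.
- robot.current_effort(): joint torques, N m.
- robot.current_tcp_pos(): TCP position.
- robot.current_orientation(): TCP orientation.
- robot.current_ft_force(): force on the tool from outside, world axes, zero at the start.
- robot.current_ft_torque(): the same for the moment, N m.
- robot.current_finger_gap(): opening from 0.0 (shut) to 1.0 (fully open).
- robot.current_grasp_force(): force on a finger pad.
Only numpy, scipy, OpenCV 4.12 (cv2) and the standard library are available. Lean on these libraries where they do the work, as an engineer would, in place of code of your own. Each camera call takes 0.05 s, during which the arm holds its last target. There are 200 camera calls.

## Working session

There is one attempt and no reset: what is moved stays moved. The work goes in short steps, each a Python script; the robot and the scene stay as the last script left them, time stands still between calls to the robot, and variables do not carry over. Pictures are saved under pics/ and viewed, at most 10 in all, crops included, and the job is handed in when it is done.

```bash
mkdir -p pics; ls
python3 - <<'E'
from bench import robot, vision
import cv2,json
for n in ["scene","side","wrist"]:
    p=vision.camera_params(n); print(n,p)
    im=vision.camera(n); cv2.imwrite(f"pics/{n}0.png",im[:,:,::-1])
print(robot.tip_extent,robot.current_orientation(),robot.current_clock())
E
```

```text
pics
scene {'fov_y': 47.81233342794021, 'cx': 322.3717080783984, 'cy': 196.80613847420608, 'dist_coeffs': array([0.0272723, 0.       , 0.       , 0.       , 0.       ]), 'position': array([-0.12651082,  0.84622066,  0.94152838]), 'rotation': array([ 0.91268069, -0.0169079 , -2.50016312])}
side {'fov_y': 42.83064511810314, 'cx': 319.7917625106127, 'cy': 203.42382663432716, 'dist_coeffs': array([-0.14685782,  0.        ,  0.        ,  0.        ,  0.        ]), 'position': array([-0.1370226 , -1.13191742,  0.61430038]), 'rotation': array([ 1.15572017, -0.01850918, -0.55257753])}
wrist {'fov_y': 66.58938089804813, 'cx': 320.8542975730219, 'cy': 199.19223426812988, 'dist_coeffs': array([-0.0212088,  0.       ,  0.       ,  0.       ,  0.       ]), 'position': array([ 0.35094894, -0.55228433,  0.38440298]), 'rotation': array([-0.26081679,  0.00254568, -1.1099848 ])}
0.178 [-3.14007763e+00 -1.81207999e-05  4.59878014e-01] 0.15
```

View pics/scene0.png

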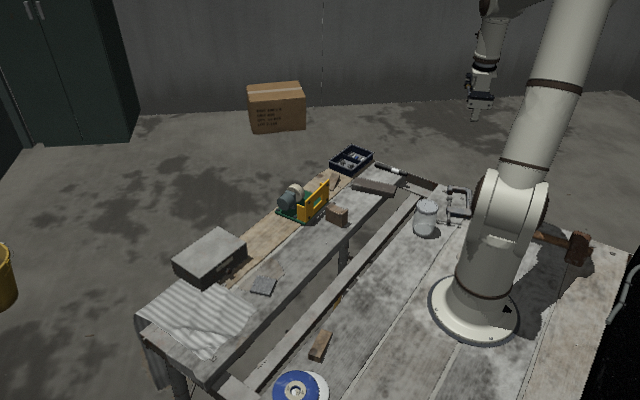

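View pics/side0.png

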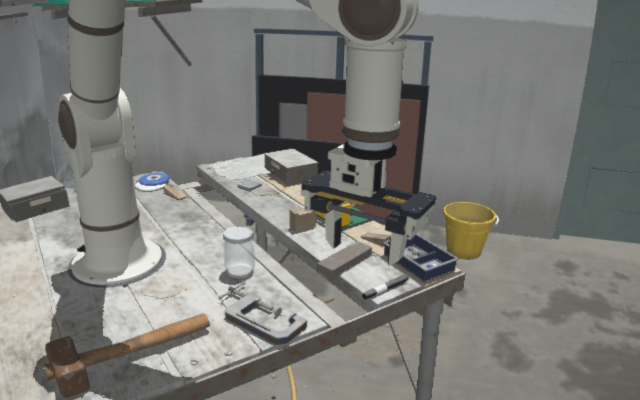

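Scene view: the yellow plate is at about (315,200), the chock at (338,215), the stone at (373,187) to the right of the stand, and the tile at (263,286) to the left. In the side view the gripper hides part of the work. I'll write ray helpers and take a closer look with the wrist camera.

```bash
cat > h.py <<'E'
from bench import robot, vision
import cv2, numpy as np
from scipy.spatial.transform import Rotation as Rn
def rpy(r): return Rn.from_euler('xyz',r).as_matrix()
def K(p):
    f=200/np.tan(np.radians(p['fov_y']/2)); return np.array([[f,0,p['cx']],[0,f,p['cy']],[0,0,1.]])
def rays(p,px):
    u=cv2.undistortPoints(np.array(px,float).reshape(-1,1,2),K(p),p['dist_coeffs']).reshape(-1,2)
    d=np.c_[u[:,0],-u[:,1],-np.ones(len(u))]@rpy(p['rotation']).T
    return np.array(p['position']),d
def onz(p,px,z):
    o,d=rays(p,px); return o+d*((z-o[2])/d[:,2])[:,None]
def proj(p,X):
    c=(np.atleast_2d(X)-p['position'])@rpy(p['rotation']); c=c*[1,-1,-1]
    return cv2.projectPoints(c.reshape(-1,1,3),np.zeros(3),np.zeros(3),K(p),p['dist_coeffs'])[0].reshape(-1,2)
def shot(n,f):
    p=vision.camera_params(n); im=vision.camera(n); cv2.imwrite(f'pics/{f}.png',im[:,:,::-1]); return p,im
E
python3 - <<'E'
from h import *
p=vision.camera_params('scene')
np.set_printoptions(precision=3,suppress=True)
print(onz(p,[[315,215],[338,215],[373,187],[263,286],[210,257],[350,160],[390,170]],0.02))
w=vision.camera_params('wrist'); print('cam axes in tcp frame',rpy(robot.current_orientation()).T@rpy(w['rotation']), rpy(robot.current_orientation()).T@(w['position']-robot.current_tcp_pos()))
E
```

```text
[[ 0.536 -0.028  0.02 ]
 [ 0.479 -0.073  0.02 ]
 [ 0.47  -0.27   0.02 ]
 [ 0.467  0.288  0.02 ]
 [ 0.658  0.3    0.02 ]
 [ 0.628 -0.362  0.02 ]
 [ 0.476 -0.397  0.02 ]]
cam axes in tcp frame [[ 0.001  0.966  0.258]
 [ 1.    -0.001  0.001]
 [ 0.001  0.258 -0.966]] [0.069 0.001 0.019]
```

View pics/wrist0.png

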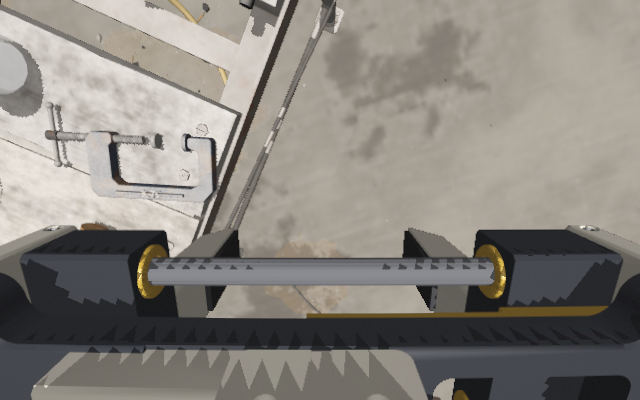

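The wrist view shows only the bench edge and a clamp, so I'll move to an overview pose.

Run:
```python
from h import *
np.set_printoptions(precision=3,suppress=True)
for y in [-0.12]:
  for pos in [(0.42,-.1,.56),(0.42,-.1,.5),(.42,-.1,.45)]:
    print(pos,robot.ik(pos,[np.pi,0,0]))
for pos in [(0.42,-.1,.56),(0.42,-.1,.5),(.42,-.1,.45)]:
    try:
        robot.move_to(pos,[np.pi,0,0]); break
    except robot.IKError as e: print(e)
p,im=shot('wrist','w1'); print(p['position'],p['rotation'],robot.current_clock())
import pickle; pickle.dump(p,open('w1.pkl','wb'))
shot('side','side1');shot('scene','scene1')
```

```text
(0.42, -0.1, 0.56) [ 1.025 -0.046 -0.812  1.831 -0.035  1.343 -1.35 ]
(0.42, -0.1, 0.5) [ 0.982  0.004 -0.802  1.929  0.003  1.209 -1.392]
(0.42, -0.1, 0.45) [ 0.939  0.062 -0.788  2.002  0.049  1.097 -1.441]
[ 0.49  -0.102  0.54 ] [-0.261  0.001 -1.571] 2.0917
```

View pics/w1.png

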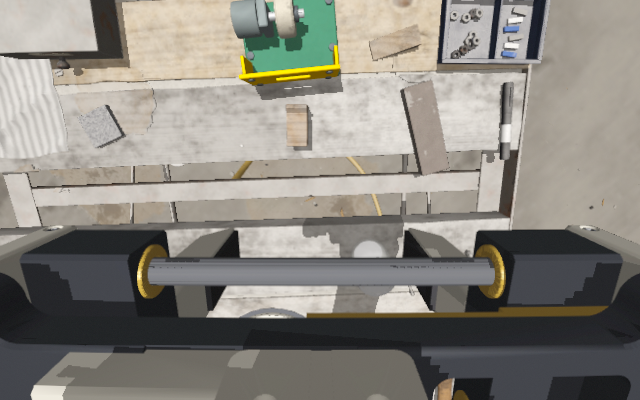

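The overview shows everything clearly: chock at (297,125), plate from (243,76) to (338,70), stone from (415,82) to (435,172), tile at (100,125), wedge at (395,43), marker at (506,120). The stone's long axis is close to the window direction. Next I'll segment each item and take numbers.

```bash
cat > m.py <<'E'
from h import *
import pickle,sys
np.set_printoptions(precision=4,suppress=True)
p=pickle.load(open('w1.pkl','rb')); im=cv2.imread('pics/w1.png'); hsv=cv2.cvtColor(im,cv2.COLOR_BGR2HSV)
for n,u,v in [('chock',297,112),('stone',425,125),('stone2',420,100),('bench',350,130),('plate',290,75),('bshade',400,130),('tile',100,125),('gap',440,195)]: print(n,hsv[v,u])
out=cv2.resize(im[30:190,60:540],None,fx=1.66,fy=1.66,interpolation=cv2.INTER_CUBIC)
cv2.imwrite('pics/crop1.png',out)
def blob(mask,seed,roi):
    m=np.zeros_like(mask); x0,y0,x1,y1=roi; m[y0:y1,x0:x1]=mask[y0:y1,x0:x1]
    m=cv2.morphologyEx(m,cv2.MORPH_OPEN,np.ones((3,3)))
    cs=cv2.findContours(m,cv2.RETR_EXTERNAL,cv2.CHAIN_APPROX_NONE)[0]
    return max(cs,key=cv2.contourArea)
def rect(c,z):
    w=onz(p,c.reshape(-1,2),z)[:,:2]; return cv2.minAreaRect((w*1000).astype(np.float32))
y=cv2.inRange(hsv,(20,150,80),(35,255,255)); c=blob(y,0,(220,40,360,100)); print('plate',rect(c,.095))
s=hsv[...,1]
c=blob(((s>55)&(hsv[...,2]>60)).astype(np.uint8)*255,0,(270,95,330,160)); print('chock',rect(c,.055),cv2.boundingRect(c))
a=hsv[...,2]; 
g=((a<135)&(a>75)).astype(np.uint8)*255; c=blob(g,0,(395,75,455,182)); print('stone',rect(c,.024),cv2.boundingRect(c))
g=((a<150)&(a>75)).astype(np.uint8)*255;c=blob(g,0,(70,95,135,155)); print('tile',rect(c,.01),cv2.boundingRect(c))
E
python3 m.py
```

```text
chock [ 16  67 167]
stone [ 13  32 165]
stone2 [ 15  30 170]
bench [ 16  13 219]
plate [ 22 255 111]
bshade [ 19  13 222]
tile [ 12   7 181]
gap [ 17  27 173]
plate ((558.2967529296875, -56.98518371582031), (38.10202407836914, 138.15121459960938), 5.437399864196777)
chock ((464.4088439941406, -56.0025749206543), (35.42704772949219, 10.85543441772461), 21.1152286529541) (287, 124, 12, 22)
stone ((414.596435546875, -244.04234313964844), (33.05879211425781, 8.52643871307373), 3.835430383682251) (402, 154, 6, 20)
tile ((450.8839416503906, 265.5689697265625), (5.067817211151123, 15.194657325744629), 23.68423080444336) (106, 140, 8, 5)
```

View pics/crop1.png

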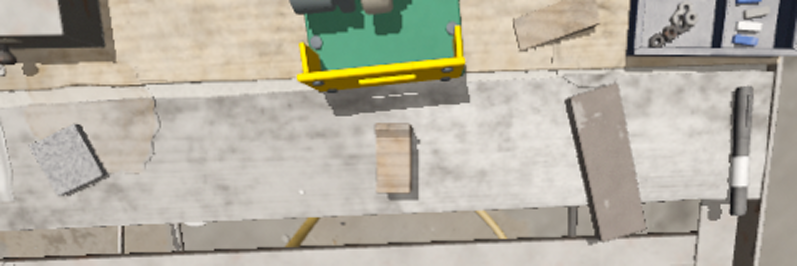

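```bash
cat > m2.py <<'E'
exec(open('m.py').read().split("y=cv2.inRange")[0].replace("print(n,hsv","(n,hsv"))
s=cv2.GaussianBlur(hsv,(3,3),0)[...,1]; a=hsv[...,2]
for t in (35,42,50):
    c=blob(((s>t)&(a>110)).astype(np.uint8)*255,0,(280,98,315,150)); print('chock',rect(c,.055),cv2.boundingRect(c))
for t in (18,21,24):
    c=blob(((s>t)&(a>125)&(a<200)).astype(np.uint8)*255,0,(398,78,455,182)); print('stone',rect(c,.024),cv2.boundingRect(c))
g=((a<195)&(a>70)).astype(np.uint8)*255;c=blob(g,0,(72,98,125,150)); print('tile',rect(c,.01),cv2.boundingRect(c))
# manual corners from the crop
f=lambda P:np.array(P)/1.66+[60,30]
print('stone c',onz(p,f([(568,98),(615,84),(647,225),(598,240)]),.024))
print('chock c',onz(p,f([(375,123),(411,123),(411,192),(376,192)]),.055))
print('plate ends',onz(p,f([(300,80),(466,65)]),.095))
print('bench edge',onz(p,f([(10,230),(200,222)]),0), 'tile',onz(p,f([(68,160)]),0.01))
E
python3 m2.py
```

```text
chock ((478.6554260253906, -64.11695098876953), (32.14335250854492, 63.5079345703125), 89.9379653930664) (286, 104, 22, 43)
chock ((477.8930358886719, -64.35540771484375), (31.28318214416504, 62.09247970581055), 89.31890869140625) (287, 105, 21, 42)
chock ((497.29913330078125, -65.08568572998047), (31.884389877319336, 22.20672607421875), 85.29448699951172) (287, 105, 21, 17)
stone ((472.6270446777344, -283.8605041503906), (155.6501007080078, 59.86867904663086), 16.906753540039062) (404, 80, 51, 96)
stone ((471.967529296875, -284.06097412109375), (154.27146911621094, 59.86867904663086), 16.906753540039062) (404, 80, 51, 96)
stone ((471.73687744140625, -284.12286376953125), (153.638427734375, 59.573272705078125), 16.725902557373047) (404, 81, 51, 94)
tile ((473.4461975097656, 278.16424560546875), (93.42802429199219, 62.183258056640625), 24.644227981567383) (72, 106, 53, 44)
stone c [[ 0.5349 -0.2321  0.024 ]
 [ 0.5479 -0.2767  0.024 ]
 [ 0.4113 -0.322   0.024 ]
 [ 0.3955 -0.2726  0.024 ]]
chock c [[ 0.5103 -0.0482  0.055 ]
 [ 0.5102 -0.0813  0.055 ]
 [ 0.4474 -0.0806  0.055 ]
 [ 0.4474 -0.0473  0.055 ]]
plate ends [[ 0.543   0.0086  0.095 ]
 [ 0.5543 -0.1287  0.095 ]]
bench edge [[0.4031 0.3618 0.    ]
 [0.4111 0.15   0.    ]] tile [[0.4774 0.2759 0.01  ]]
```

Run:
```python
from h import *
np.set_printoptions(precision=4,suppress=True)
D=[np.pi,0,0]
robot.move_gripper(1.0)
robot.move_to([.4786,-.0641,.30],D)
print(robot.servo_line([.4786,-.0641,.199],0.12,f_stop=15))
robot.move_gripper(0.0,20); print('gap',robot.current_finger_gap(),robot.current_grasp_force(),robot.current_ft_force())
robot.servo_line([.4786,-.0641,.28],0.12)
print('gap',robot.current_finger_gap(),robot.current_ft_force())
robot.servo_line([.475,.12,.28],0.2)
print(robot.servo_line([.475,.12,.205],0.12,f_stop=10))
print(robot.servo_line([.475,.12,.1985],0.03,f_stop=5),robot.current_tcp_pos())
robot.move_gripper(0.75)
robot.servo_line([.475,.12,.33],0.15)
for th in (-20,-30,-40,-50):
  for z in (.28,.34,.4):
    for x in (.32,.36,.40):
      q=robot.ik([x,-.06,z],[np.pi,np.radians(th),np.radians(5)])
      if q is not None: print(th,x,z,end=';')
print(robot.current_clock())
```

```text
False
gap 0.34582371930116296 19.997684061527252 [0.2897 1.1041 0.433 ]
gap 0.34829813544159377 [-0.1375 -0.0472 -0.8007]
False
True [0.4756 0.1201 0.1989]
-20 0.4 0.28;-20 0.36 0.34;-20 0.4 0.34;-20 0.32 0.4;-20 0.36 0.4;-20 0.4 0.4;-30 0.4 0.34;-30 0.36 0.4;-30 0.4 0.4;-40 0.4 0.4;10.1917
```

Run:
```python
from h import *
import pickle
np.set_printoptions(precision=4,suppress=True)
robot.move_to([.39,-.06,.36],[np.pi,np.radians(-30),np.radians(4.7)])
p,im=shot('wrist','w2'); print('window px',proj(p,[[.549,-.06,.05],[.549,-.06,.095]]))
robot.move_to([.39,.12,.36],[np.pi,np.radians(-30),0])
p3,im3=shot('wrist','w3'); print('chock px',proj(p3,[[.4756,.1201,.055]]))
pickle.dump((p,p3),open('w23.pkl','wb'))
```

```text
window px [[333.0306 199.1722]
 [334.7488 187.1907]]
chock px [[319.9802 265.8094]]
```

View pics/w2.png

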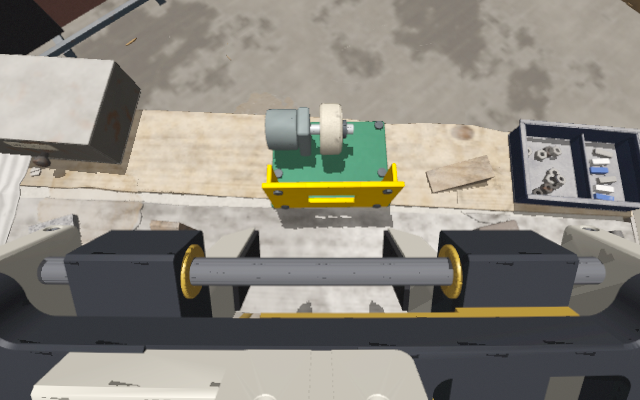

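View pics/w3.png

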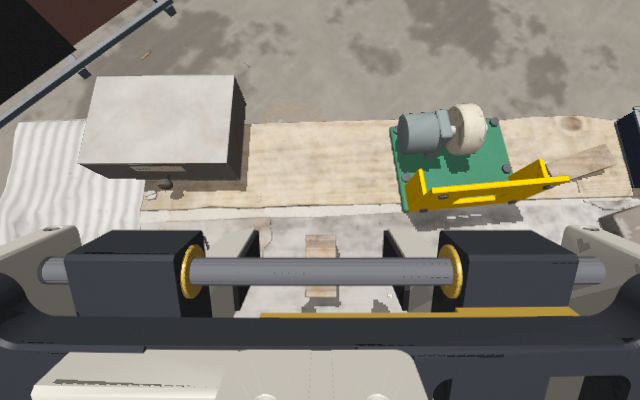

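w2 shows the plate spanning (264–403, 182–207), with the lit window sill as a bright strip at about (308–355, 199). w3 shows the chock standing centred between the fingers at (321,240). I'll get subpixel edges for both, using the chock to check the camera bias.

Run:
```python
from h import *
import pickle
np.set_printoptions(precision=4,suppress=True,linewidth=200)
p,p3=pickle.load(open('w23.pkl','rb'))
im=cv2.imread('pics/w2.png'); im3=cv2.imread('pics/w3.png')
g=im[...,1].astype(int)
for r in range(192,206): print(r,g[r,302:314],g[r,348:362])
print('col 330',[tuple(im[r,330]) for r in range(180,212)])
y=cv2.inRange(cv2.cvtColor(im,cv2.COLOR_BGR2HSV),(18,180,70),(35,255,255))
for r in range(180,210,2):
    xs=np.where(y[r,250:420])[0]+250
    if len(xs): print(r,xs.min(),xs.max(),end='; ')
h3=cv2.cvtColor(im3,cv2.COLOR_BGR2HSV)
for r in (238,242,246,250,254): print(r,h3[r,300:312,1],h3[r,330:344,1])
```

```text
192 [101 101 101 101 101 102 102 102 102 102 103 102] [101 101 101 102 101 101 100 101 101 101 101 102 103 103]
193 [102 102 101 101 102 102 101 102 103 102 101 103] [100 100 100 101 100 100 101 101 100 101 102 102 103 102]
194 [102 102 102 102 100 100 102 102 102 101 103 102] [107 107 107 106 105 106 106 101 101 100 100 102 101 102]
195 [103 102 101 103 101  99 110 121 125 125 131 133] [137 136 136 135 135 135 126 105  98  99 100 103 103 102]
196 [103 103 102 103 101  98 125 154 162 162 170 173] [165 165 165 164 165 164 137 101  97 102 104 102 103 102]
197 [104 103 101 101 101  98 126 166 178 178 178 179] [186 186 186 188 189 183 139  98  99 102 104 102 103 103]
198 [102 102 103 102 102 100 145 202 216 217 217 217] [223 223 223 226 227 210 151  99 102 103 103 103 103 103]
199 [102 102 102 103 102 101 171 236 252 252 252 251] [237 236 237 236 236 207 139  99 103 103 104 103 103 103]
200 [103 102 102 102 102 101 169 235 250 250 250 250] [237 238 238 238 237 207 140 100 103 103 104 102 103 103]
201 [103 104 102 101 101 102 157 219 240 242 242 242] [224 224 224 223 222 195 135 103 102 1
[... 1842 characters left out ...]
int8(117), np.uint8(122), np.uint8(125)), (np.uint8(112), np.uint8(118), np.uint8(122))]
180 267 396; 182 266 403; 184 262 404; 186 262 403; 188 263 401; 190 264 399; 192 265 397; 194 267 396; 196 268 394; 198 269 392; 200 271 390; 202 272 389; 204 273 388; 206 274 371; 238 [13 13 13 16 15 18 41 48 49 49 49 50] [31 29 30 31 30 34 22 16 16 17 17 18 17 17]
242 [15 15 14 15 15 18 41 57 56 59 61 59] [42 42 41 39 39 39 19 14 14 15 17 17 17 14]
246 [14 15 13 14 14 15 42 56 55 56 57 56] [56 55 53 53 50 53 34 19 18 18 18 18 19 19]
250 [16 16 15 15 16 18 52 59 59 56 52 49] [61 58 58 54 50 54 36 21 18 16 16 16 16 14]
254 [14 14 15 17 14 17 43 51 53 52 51 51] [56 54 53 51 49 52 38 20 18 18 17 15 15 15]
```

Run:
```python
from h import *
import pickle
np.set_printoptions(precision=4,suppress=True,linewidth=200)
p,p3=pickle.load(open('w23.pkl','rb'))
c=onz(p3,[[305.8,250],[336.1,250]],.049); print('chock',c, c.mean(0), 'true y .1201')
def seg(n,px,z):
    a=onz(p,px,z); d=a[0]-a[1]; print(n,a[:,:2].ravel(),'mid',a.mean(0)[:2],'w',np.linalg.norm(d),'yaw',np.degrees(np.arctan2(-d[0],d[1])))
seg('bot',[[308.1,202.6],[353.6,202.4]],.036)
seg('top',[[307.6,194.9],[353.8,194.3]],.064)
seg('plate top',[[262,187.2],[403.8,186.0]],.095)
im=cv2.imread('pics/w2.png').astype(float)
# front top edge row (bright->dark, G ~172) and upper window edge across columns
for lo,hi,z,rows in [(275,390,.095,(183,192)),(312,350,.036,(199,205))]:
    P=[]
    for x in range(lo,hi):
        g=im[rows[0]:rows[1],x,1]
        k=np.where((g[:-1]>165)&(g[1:]<=165))[0]
        if len(k): k=k[-1]; P.append((x,rows[0]+k+(g[k]-165)/(g[k]-g[k+1])))
    w=onz(p,P,z); f=np.polyfit(w[:,1],w[:,0],1); r=w[:,0]-np.polyval(f,w[:,1]); print(z,'yaw',np.degrees(np.arctan(-f[0])),'x at y=-.06',np.polyval(f,-.06),'rms',r.std())
```

```text
chock [[0.4924 0.1353 0.049 ]
 [0.4925 0.1029 0.049 ]] [0.4925 0.1191 0.049 ] true y .1201
bot [ 0.5463 -0.0318  0.5509 -0.0843] mid [ 0.5486 -0.058 ] w 0.05266939077886475 yaw 5.063322248626438
top [ 0.5477 -0.0323  0.5525 -0.0815] mid [ 0.5501 -0.0569] w 0.049444513134876814 yaw 5.576270754875143
plate top [ 0.5431  0.0104  0.5558 -0.1269] mid [ 0.5495 -0.0582] w 0.13786278889081346 yaw 5.310920246687757
0.095 yaw 5.49438809351939 x at y=-.06 0.5493694976323712 rms 7.243223006865507e-05
0.036 yaw 5.49297143665401 x at y=-.06 0.5492495917431405 rms 6.429885205807888e-05
```

Run:
```python
from h import *
import pickle
np.set_printoptions(precision=4,suppress=True)
O=[np.pi,0,np.radians(17)]
robot.move_gripper(1.0)
robot.move_to([.4533,-.2816,.30],O)
print(robot.servo_line([.4533,-.2816,.20],0.12,f_stop=10), robot.servo_line([.4533,-.2816,.181],0.05,f_stop=10),robot.current_tcp_pos())
robot.move_gripper(0.0,60); print('gap mm',robot.current_finger_gap()*92,robot.current_grasp_force(),robot.current_ft_force(),robot.current_tcp_pos())
robot.servo_line([.4533,-.2816,.219],0.08)
print('gap mm',robot.current_finger_gap()*92,robot.current_ft_force(),robot.current_ft_torque())
robot.servo_line([.4533,-.2816,.26],0.1)
y=np.radians(5.49); ex=np.array([np.cos(y),np.sin(y),0]); W=np.array([.5493-.0003,-.057,0])
T=W-ex*(.059+.036+.03)
robot.move_to([T[0],T[1],.26],[np.pi,0,y])
p,im=shot('wrist','w4'); pickle.dump(p,open('w4.pkl','wb'))
ps,_=shot('side','side4')
print(robot.current_tcp_pos(),robot.current_orientation(),robot.current_clock())
```

```text
False False [ 0.4532 -0.2814  0.1807]
gap mm 47.99881428835667 59.95919644832611 [ 0.5025 -0.3164  0.7609] [ 0.4533 -0.2818  0.181 ]
gap mm 47.97273789556414 [-0.8582 -0.3488 -3.4944] [-0.0512  0.112  -0.0417]
[ 0.4252 -0.0706  0.2599] [ 3.1413 -0.0004  0.0932] 19.4417
```

View pics/w4.png

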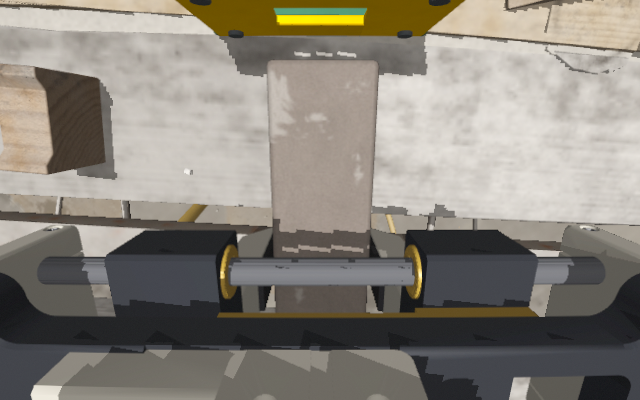

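The picture shows the stone gripped straight: nose edge at row ~61, columns 268–378. The window sill is in the same view at columns 275–366, rows 9–25, and the chock stands off to the left. I'll measure the stone against the window here.

Run:
```python
from h import *
import pickle
np.set_printoptions(precision=4,suppress=True,linewidth=220)
p=pickle.load(open('w4.pkl','rb')); im=cv2.imread('pics/w4.png').astype(float)
t=np.array(robot.current_tcp_pos()); R=rpy(robot.current_orientation())
g=im[...,2]-im[...,0]; g=cv2.GaussianBlur(g,(3,5),0)
L=[];Rr=[]
gv=cv2.GaussianBlur(im[...,1],(3,5),0)
for r in range(72,200,4):
    d=np.abs(np.diff(gv[r])); 
    L.append((258+np.argmax(d[258:286])+.5,r)); Rr.append((362+np.argmax(d[362:390])+.5,r))
N=[(c,50+np.argmax(np.abs(np.diff(gv[50:72,c])))+.5) for c in range(280,368,4)]
print(np.array(L)[:,0],np.array(Rr)[:,0],np.array(N)[:,1])
zt=t[2]-.181+.024
for n,P in (('L',L),('R',Rr)):
    w=(onz(p,P,zt)-t)@R; f=np.polyfit(w[:,0],w[:,1],1); 
    k=abs(w[:,1]-np.polyval(f,w[:,0]))<.0008; f=np.polyfit(w[k,0],w[k,1],1)
    print(n,'toolframe y at x=.05/.09',np.polyval(f,[.05,.09]),'ang',np.degrees(f[0]),k.sum())
w=(onz(p,N,zt)-t)@R; print('nose tool x',np.median(w[:,0]))
print('window G rows'); G=im[...,1].astype(int)
for r in (8,12,16,19,22,25,27): print(r,G[r,270:282],G[r,358:372])
print(G[4:30,320], G[4:30,300])
```

```text
[267.5 262.5 266.5 266.5 266.5 266.5 268.5 266.5 266.5 266.5 267.5 267.5 267.5 267.5 267.5 267.5 267.5 268.5 268.5 268.5 268.5 269.5 269.5 269.5 269.5 269.5 269.5 270.5 270.5 270.5 270.5 270.5] [377.5 378.5 378.5 377.5 377.5 377.5 377.5 377.5 376.5 376.5 376.5 376.5 376.5 375.5 375.5 375.5 375.5 375.5 374.5 374.5 374.5 374.5 374.5 373.5 373.5 373.5 373.5 372.5 372.5 372.5 372.5 372.5] [59.5 59.5 59.5 59.5 51.5 51.5 52.5 56.5 59.5 54.5 51.5 55.5 52.5 60.5 60.5 54.5 51.5 52.5 56.5 60.5 60.5 60.5]
L toolframe y at x=.05/.09 [-0.0234 -0.0234] ang 0.0631573446652206 30
R toolframe y at x=.05/.09 [0.0241 0.0242] ang 0.1784161022761181 32
nose tool x 0.09456786743482176
window G rows
8 [ 82  84  83 101 142 142 143 142 143 142 144 144] [138 137 137 137 136 137 136 136 135  95  83  83  82  82]
12 [ 83  82  82  84  98 138 160 161 161 161 160 161] [155 155 155 154 155 156 155 125  97  86  83  83  83  83]
16 [ 82  83  84  83  83  83 135 209 238 239 239 238] [221 222 222 222 222 204  96  96  84  83  83  83  85  85]
19 [ 84  83  83  83  83  83 130 209 245 245 245 245] [232 231 231 231 231 178  95  85  85  84  84  84  85  85]
22 [ 83  82  83  84  83  83  97 132 153 197 241 241] [234 234 234 234 234 180  90  84  84  83  83  84  83  83]
25 [ 84  83  83  84  82  83  85  89  90  99 112 113] [119 118 119 119 119 120  88  83  83  84  84  83  83  84]
27 [85 84 84 82 84 84 83 82 82 82 83 81] [79 79 79 80 80 81 83 84 83 83 82 83 82 83]
[ 82  82  82  97 144 158 157 158 158 158 134 206 231 238 239 239 239 237 236 203 170  98  80  79  81  81] [ 82  83  83  98 146 161 162 161 160 160 138 205 234 241 243 242 242 241 240 208 173 113  79  80  80  80]
```

Run:
```python
from h import *
import pickle
np.set_printoptions(precision=4,suppress=True,linewidth=220)
p=pickle.load(open('w4.pkl','rb'))
t=np.array(robot.current_tcp_pos()); R=rpy(robot.current_orientation())
def q(n,P,z):
    w=onz(p,P,z); v=(w-t)@R; print(n,w[:,:2].ravel(),'tool',v[:,:2].ravel(),'mid tool y',v[:,1].mean(),'w',np.ptp(v[:,1]),'world mid',w.mean(0)[:2])
q('sill19',[[276.2,19],[363.13,19]],.036)
q('sill16',[[276.15,16],[363.3,16]],.036)
q('top8',[[273.2,8],[366.6,8]],.064)
q('front edge',[[300,23.9],[340,23.8]],.036)
q('nose',[[285,59.8],[365,60.3]],t[2]-.181+.024)
```

```text
sill19 [ 0.5498 -0.0316  0.5549 -0.0839] tool [ 0.1277 -0.0273  0.1278  0.0253] mid tool y -0.0010172122015187426 w 0.052549571753400026 world mid [ 0.5524 -0.0578]
sill16 [ 0.5515 -0.0315  0.5565 -0.0838] tool [ 0.1293 -0.0273  0.1295  0.0253] mid tool y -0.0009849523821238975 w 0.05257417621263305 world mid [ 0.554  -0.0577]
top8 [ 0.5473 -0.0342  0.5519 -0.0824] tool [ 0.1249 -0.025   0.125   0.0234] mid tool y -0.0007733612742983377 w 0.048369613822746224 world mid [ 0.5496 -0.0583]
front edge [ 0.5485 -0.0462  0.5509 -0.0703] tool [ 0.125  -0.0129  0.1251  0.0113] mid tool y -0.0008071031022094284 w 0.02425372491809414 world mid [ 0.5497 -0.0582]
nose [ 0.5167 -0.0469  0.5197 -0.0802] tool [ 0.0932 -0.0152  0.0932  0.0183] mid tool y 0.00158024519771819 w 0.0334949369535559 world mid [ 0.5182 -0.0636]
```

```bash
cat >> h.py <<'E'
Y=np.radians(5.49); EX=np.array([np.cos(Y),np.sin(Y),0]); W=np.array([.5497,-.0573,0])
def state():
    t=np.array(robot.current_tcp_pos()); o=robot.current_orientation(); v=t-W
    return np.array([v@EX, -v[0]*np.sin(Y)+v[1]*np.cos(Y), t[2]]), np.degrees([abs(o[0])-np.pi,o[1],o[2]-Y]), np.array(robot.current_ft_force())
def target(d,lat=0,z=.219): return W+EX*d+np.array([-np.sin(Y),np.cos(Y),0])*lat+[0,0,z]
E
python3 - <<'E'
from h import *
np.set_printoptions(precision=4,suppress=True)
O=[np.pi,0,Y]
print(*state())
robot.servo_line(target(-.125,0,.26),.05,orientation=O); robot.dwell(.3); print(*state())
robot.servo_line(target(-.125),.08,orientation=O); robot.dwell(.3); print(*state()); robot.dwell(.5); print(*state(),robot.current_clock())
E
```

```text
[-0.1252 -0.0014  0.2599] [-0.0164 -0.0226 -0.1495] [ 0.1021 -0.7498 -3.1928]
[-0.125 -0.     0.26 ] [-0.0008 -0.0018 -0.0029] [ 0.0186 -0.2341 -3.9657]
[-0.1248 -0.0001  0.2194] [-0.0241 -0.0444 -0.0089] [-0.3788  0.1749 -3.7995]
[-0.125 -0.     0.219] [-0.0023  0.002  -0.004 ] [-0.3492  0.2489 -2.4563] 21.4583
```

Run:
```python
from h import *
np.set_printoptions(precision=4,suppress=True)
O=[np.pi,0,Y]
for d in (-.1,-.09,-.08):
    hit=robot.servo_line(target(d),.025,orientation=O,f_stop=4); robot.dwell(.4); print(d,hit,*state())
    if hit: break
print(robot.current_ft_torque(),robot.current_clock())
```

```text
-0.1 False [-0.1   -0.     0.219] [-0.0029  0.0024 -0.0042] [ 0.5009  0.4511 -3.4095]
-0.09 False [-0.0901 -0.      0.219 ] [-0.0013  0.004  -0.001 ] [-0.2642 -0.3334 -3.3643]
-0.08 False [-0.0801 -0.      0.219 ] [-0.005   0.0018  0.0012] [ 0.2292  0.4145 -3.3421]
[ 0.0285  0.0862 -0.028 ] 24.9083
```

Run:
```python
from h import *
np.set_printoptions(precision=4,suppress=True)
O=[np.pi,0,Y]
for lat,dz in ((.003,0),(-.003,0),(0,.003),(0,-.003)):
    h=robot.servo_line(target(-.08,lat,.219+dz),.006,orientation=O,f_stop=2.5); s=state(); 
    print(lat,dz,h,s[0],s[2]); robot.servo_line(target(-.08),.01,orientation=O); robot.dwell(.2)
print(*state(),robot.current_clock(),robot.current_finger_gap()*92)
```

```text
0.003 0 False [-0.08    0.0026  0.219 ] [-0.6092 -2.1094 -3.7604]
-0.003 0 True [-0.0807 -0.0017  0.2184] [-0.1249 -0.2688 -4.2042]
0 0.003 True [-0.0807 -0.      0.221 ] [ 0.4787  0.4843 -3.1753]
0 -0.003 True [-0.0801 -0.0001  0.2164] [-0.7916 -1.1554  2.1429]
[-0.0802  0.      0.2188] [-0.0085  0.0261 -0.0012] [ 0.2181  0.2732 -3.4216] 29.3 48.3584497435206
```

Run:
```python
from h import *
import pickle
np.set_printoptions(precision=4,suppress=True)
O=[np.pi,0,Y]
for d in (-.07,-.0575):
    h=robot.servo_line(target(d,.0003,.2188),.02,orientation=O,f_stop=4); robot.dwell(.5); print(d,h,*state())
    if h: break
p,im=shot('wrist','w6'); ps,ims=shot('side','s6'); pickle.dump((p,ps),open('w6.pkl','wb'))
print(proj(p,[target(.006,0,.095),target(.056,0,.05),target(.036,0,.062)]), proj(ps,[target(0,0,.05)]),robot.current_clock())
a=cv2.resize(im[:240,120:520],None,fx=2,fy=2,interpolation=cv2.INTER_CUBIC); cv2.imwrite('pics/w6c.png',a[:,:,::-1])
```

```text
-0.07 False [-0.07    0.0003  0.2188] [-0.0016 -0.0009 -0.0015] [ 0.7409  0.3347 -3.768 ]
-0.0575 False [-0.0575  0.0003  0.2188] [-0.0014  0.0002 -0.    ] [ 0.6995  0.6467 -2.9284]
[[319.4086 137.2177]
 [319.9202  15.7367]
 [319.806   59.4443]] [[323.4575 204.3126]] 31.825
```

View pics/w6c.png

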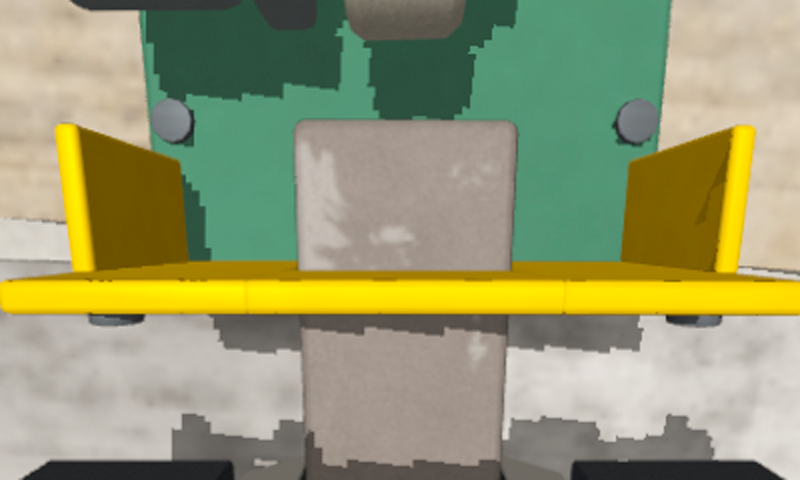

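The stone lies straight through the window. Its nose is at crop row 120 (image row 60), which puts it about 36 mm past the plate, and the wheel rim at crop row ~40 leaves a gap of about 20 mm. The forces show only the stone's weight. I'll hand in.

```bash
python3 -c "
from h import *
print(*state(),robot.current_finger_gap()*92); print(robot.hand_in())"
```

```text
[-0.05748585  0.00030758  0.21881577] [-5.79521210e-06 -3.14598739e-03 -8.09421883e-04] [-0.12297648 -0.73516111 -3.43377418] 48.27881264503702
the job is handed in; nothing more can be done
None
```

I handed the job in at about 32 s. The chock stands upright about 19 cm from the window, and the gripper holds the stone level and straight through the window, nose about 2 cm short of the felt wheel. I touched the window's edges lightly (2.5 N force stop) to centre the stone, then pulled clear.

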